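# Wipe the offcuts off the sander's rest plate and put the scraper back

### The arm

A 7-joint arm with a two-finger parallel gripper is mounted at the origin on the work surface. World frame = base frame: x ahead of the robot, y to its left, z up, the work surface at z = 0. Lengths are in m, angles in rad, forces in N, time in s.
With the tool pointing down it reaches from about 0.4 to 0.85 m from the base axis. Payload 10.4 kg.
Tool frame: the origin (TCP) lies on the centre line of the jaws, within the pads' length; the fingertips stand 17 mm ahead of it and the grasp point (between the pads) lies 2 mm behind it; z points along the fingers, y is the direction in which the jaws open and shut (so a half turn about z gives the same grasp; the last joint's range is limited). The gripper opens to 87 mm and grips with 3 to 60 N. Pads are 19 mm wide; open, the fingers measure 117 mm over their backs; the gripper's body (75 mm by 190 mm) begins 51 mm behind the grasp point.
Start: joints at [-1.153, 0.332, -0.065, 1.46, 0.022, 1.35, -0.088], TCP at [0.267, 0.565, 0.216] pointing down, gripper open.
Joint ranges: [-2.6, 2.6], [-0.5, 2.12], [-1.47, 1.34], [0.16, 2.42], [-1.27, 4.41], [0.06, 2.06], [-2.6, 2.6]. Speed limits (rad/s): [2.22, 2.22, 2.79, 2.79, 3.14, 3.14, 3.14].

### API

Orientations are given as a unit quaternion [x, y, z, w].
In Python, from bench import r gives the robot as it stands.
- The arm moves only by the tool apply_moves, never from a script. Its argument "commands" is a list of rows, each an object with "rot": the turn, a rotation vector about the world's x, y, z in units of 180 degrees (1.0 is 180 degrees), a list of three; "linear": the shift along the world's x, y, z in units of 0.3 m (1.0 is 0.3 m), a list of three; "grip": the closure, from -1 (fully open) to 1 (shut). A call has 1 to 20 rows; each row is the pose to reach, as a shift and turn from the pose commanded when the call began, turning the shorter way round; what a row does not reach only later rows make up. A row lasts 1/10 s, in which the tool goes at most 50 mm and 8.59 degrees, less where a joint would pass 70% of its speed; a pose out of reach is approached as far as the arm can. A call with a number of a shift or a turn outside -1 to 1 is refused whole. A call with a gripper value outside its range is refused whole. The fingers move at their own pace and stop on an object; "newtons" is the grip in N (left out, the last holds). Time passes only in rows, so rows that repeat a pose let the fingers close. It gives the time, the measured TCP pose, the force and the opening at its end, in the units of the state.
- r.read_state(): the state, without advancing time (a new reading comes with each control period).
- r.camera(name): name is "scene" or "top"; returns a dict with "frame" (480x640x3 uint8, red, green, blue), "mtx" (3x3 intrinsics, pixels), "D" ([k1, k2, p1, p2, k3] as OpenCV has them; the pictures are not rectified), "extrinsics" (4x4, takes a point from world to camera coordinates). Camera axes: x right, y down, z forward; pixel columns grow to the right and rows downward; lengths in m; the calibration is good to about 2 mm. A picture is of the moment at which its call begins. There is no depth.
- r.close_job(): hands the job in, once; it reports no verdict.
Trained networks look in a picture, given as the dict that the camera call returned (one of the last four; its "shot" number tells which), for a name from the list of things; names that differ only in an ending like _2 or _b are one class to them, and where a whole thing is asked for, a point or a joint stands for the part that bears it (a point fixed in the world has none). Each returns a list of dicts, best first, with "p" (0 to 1); they miss things now and then, are a little off and sometimes report something else, mostly with a low value. They report only what shows in the picture. A call takes as long as a camera call.
- r.search_frame(thing, picture): "bbox" ([left, top, width, height] in pixels, round what is visible of it).
- r.spot_point(thing, picture): "location" ([column, row] in pixels: a listed point, or the origin of a listed thing).
The state is a dict: "time": time; "joint_positions": joint angles; "joint_vel": joint speeds; "joint_torque": joint torques, N m; "ee_pos": TCP position; "eef_rot": TCP orientation; "ft_force": force on the tool from outside, world axes, zero at the start; "torque": the same for the moment, N m; "width": finger opening in m.
Only numpy, scipy, OpenCV 4.12 (cv2) and the standard library are available. Lean on these libraries where they do the work, as an engineer would, in place of code of your own. Each camera call takes 0.05 s, during which the arm holds its last target. There are 200 camera calls.

### The job

Take the orange-handled scraper out of its slanted blue holder and, with it, wipe all four wooden offcuts off the end of the steel rest plate into the grey bin, keeping your fingers off the offcuts and leaving the finished dark knife handle on the plate where it lies. Then put the scraper back fully home in its slanted holder and let go.

Things in the scene. Friction and masses are not known exactly. Their poses are not given: they have to be found in the camera images.
- scraper: Scraper block, 0.2 to 0.4 kg, 120 mm tall, loose. Black blade 14 (own x) x 150 (own y) x 60 mm, on top an orange grip 28 x 100 x 60 mm, both centred on own z. Origin: centre of the blade's straight bottom edge; own z runs up through the grip (its centre at z = 90 mm). Front and back are alike. At first it stands in the holder, leaning 25 degrees.
- cradle: Blue slanted scraper holder, fixed, base 120 x 182 mm, origin at the centre of its underside on the table. Its slot leans 25 degrees from vertical towards the holder's own +x (away from the robot, within some 20 degrees). It stands beyond one end of the plate, left or right; the bin is beyond the other.
- cradle_seat (a point): Slot floor, 40 mm above the holder's origin: where the scraper's origin lies when home; axes as cradle (not leaning). Slot axis here: (0.426, 0, 0.905). Slot 170 mm long (own y), 22 mm wide: along (0.905, 0, -0.426), square to its axis, it runs from +7 mm (lower wall, 42 mm deep, on which the blade leans) to -15 mm (upper wall, 30 mm deep).
- plate: Steel rest plate on a white pedestal, fixed; top 240 (own x) x 340 (own y) mm, 80 mm above the table. Origin on the table below its centre. A blue fence 10 mm thick and 12 mm high runs along its near edge (own x = -120 to -110 mm); the two ends (own y = +170 and -170 mm) are open.
- bin: Grey open bin, fixed, 260 (own x) x 290 (own y) x 60 mm high, walls 5 mm, standing on the table; its origin is the centre of its underside, 280 mm from the plate's centre, beyond the plate's +y or -y end, its near rim tucked 35 mm under the plate's end.
- bin_in (a point): Centre of the bin's inner floor; axes as the bin's.
- chip0: Wooden offcut, loose, 60 (own x) x 24 x 14 (z) mm, 14 g; origin at the centre of its underside. On the plate, its centre at plate x = -80 to 0 mm.
- chip1: Wooden offcut, loose, 60 (own x) x 24 x 14 (z) mm, 14 g; origin at the centre of its underside. On the plate, its centre at plate x = -80 to 0 mm.
- chip2: Wooden offcut, loose, 60 (own x) x 24 x 14 (z) mm, 14 g; origin at the centre of its underside. On the plate, its centre at plate x = -80 to 0 mm.
- chip3: Wooden offcut, loose, 60 (own x) x 24 x 14 (z) mm, 14 g; origin at the centre of its underside. On the plate, its centre at plate x = -80 to 0 mm.
- handle: Finished dark-wood knife handle with brass fittings, loose, 26 x 120 (own y) x 24 mm high, origin at the centre of its underside. It lies on the plate's far strip, roughly along plate y, centre at plate x = 92 mm; leave it alone.

How it is judged:
On the way, in this order (a step that is already met when the one before it is completed fails the run):
1. the scraper is out of its holder (more than 80 mm from home) while all four offcuts are still on the plate (distance between scraper and cradle_seat above 0.08 m and height (world z) of each of chip0, chip1, chip2, chip3 above 0.07 m), for 0.2 s.
2. all four offcuts lie in the bin while the scraper is still held in the fingers, out of its holder (x of chip0 in the frame of bin_in between -0.128 and 0.128 m and y of chip0 in the frame of bin_in between -0.143 and 0.143 m and height (world z) of each of chip0, chip1, chip2, chip3 below 0.06 m and linear speed of each of chip0, chip1, chip2, chip3 below 0.03 m/s and x of chip1 in the frame of bin_in between -0.128 and 0.128 m and y of chip1 in the frame of bin_in between -0.143 and 0.143 m and x of chip2 in the frame of bin_in between -0.128 and 0.128 m and y of chip2 in the frame of bin_in between -0.143 and 0.143 m and x of chip3 in the frame of bin_in between -0.128 and 0.128 m and y of chip3 in the frame of bin_in between -0.143 and 0.143 m and distance between scraper and cradle_seat above 0.08 m and contact force between the fingers and scraper above 0.5 N), for 0.2 s.
At the end, for the whole second after the job is handed in: All four offcuts lie at rest in the bin, origins below its 60 mm rim. The scraper stands released and at rest fully home in its slot: origin within 16 mm of the seat point and under 9 mm above it, leaning 16 to 34 degrees, its width along the slot within 8 degrees. The robot touches nothing (x of chip0 in the frame of bin_in between -0.128 and 0.128 m and y of chip0 in the frame of bin_in between -0.143 and 0.143 m and height (world z) of each of chip0, chip1, chip2, chip3 below 0.06 m and linear speed of each of chip0, chip1, chip2, chip3 below 0.03 m/s and x of chip1 in the frame of bin_in between -0.128 and 0.128 m and y of chip1 in the frame of bin_in between -0.143 and 0.143 m and x of chip2 in the frame of bin_in between -0.128 and 0.128 m and y of chip2 in the frame of bin_in between -0.143 and 0.143 m and x of chip3 in the frame of bin_in between -0.128 and 0.128 m and y of chip3 in the frame of bin_in between -0.143 and 0.143 m and distance between scraper and cradle_seat below 0.016 m and z of scraper in the frame of cradle_seat below 0.009 m and angle between scraper's own z axis and vertical between 0.28 and 0.6 rad and angle between the y axis of scraper and the y axis of cradle, either way round below 0.15 rad and linear speed of scraper below 0.02 m/s and contact force between each of the fingers, the arm and anything else below 0.3 N).
It fails at once if fingers or arm push an offcut (over 0.5 N); only the scraper may (contact force between any of the fingers, the arm and chip0 above 0.5 N or contact force between any of the fingers, the arm and chip1 above 0.5 N or contact force between any of the fingers, the arm and chip2 above 0.5 N or contact force between any of the fingers, the arm and chip3 above 0.5 N).
It fails at once if the finished knife handle is moved by more than 10 mm (distance of handle from where it was at the start of the episode above 0.01 m).
It also fails if it takes over 72 s, if anything falls off the work surface, if the arm or the gripper's body presses on something with over 40 N, if the wrist force passes 120 N, or if a joint passes its speed limit or range.

## Working session

There is one attempt and no reset: what is moved stays moved. The work goes in short steps, Python scripts to look and compute and a tool call to move; the robot and the scene stay as the last step left them, time stands still between calls to the robot, and variables do not carry over. Pictures are saved under pics/ and viewed, about 8 in all and at most 12, crops included, and the job is handed in when it is done.

Besides the shell and the picture viewer there is one more tool, called after ">>>" as name([rows], argument=value, ...), one row to a line, values as JSON. apply_moves: Moves the arm, as the interface text tells. Its arguments: {"type":"object","properties":{"commands":{"type":"array","items":{"type":"object","properties":{"rot":{"type":"array","items":{"type":"number"}},"linear":{"type":"array","items":{"type":"number"}},"grip":{"type":"number"}}}},"newtons":{"type":"number"}},"required":["commands"]}

```bash
mkdir -p pics; cat > h.py <<'E'
import numpy as np, cv2
from bench import r
def ray(c,px):
    u=cv2.undistortPoints(np.array([[px]],float),np.array(c["mtx"]),np.array(c["D"]))[0,0]
    E=np.array(c["extrinsics"]);R=E[:3,:3];o=-R.T@E[:3,3];d=R.T@np.array([u[0],u[1],1]);return o,d
def onz(c,px,z):
    o,d=ray(c,px);return o+d*(z-o[2])/d[2]
def proj(c,P):
    E=np.array(c["extrinsics"]);return cv2.projectPoints(np.atleast_2d(P).astype(float),cv2.Rodrigues(E[:3,:3])[0],E[:3,3],np.array(c["mtx"]),np.array(c["D"]))[0][:,0]
E
python3 - <<'E'
from h import *
np.set_printoptions(precision=3,suppress=True)
print(r.read_state())
Z=dict(cradle=0,cradle_seat=.04,plate=0,bin=0,bin_in=.005,chip0=.08,handle=.08,scraper=.04)
for n in("top","scene"):
    c=r.camera(n);cv2.imwrite(f"pics/{n}0.png",c["frame"][:,:,::-1])
    E=np.array(c["extrinsics"]);print(n,-E[:3,:3].T@E[:3,3])
    for t in Z:
        print(t,[(round(q["p"],2),np.round(q["location"]),onz(c,q["location"],Z[t])) for q in r.spot_point(t,c)[:5]])
E
```

```text
{'time': 0.0, 'joint_positions': array([-1.153,  0.333, -0.065,  1.461,  0.022,  1.35 , -0.088]), 'joint_vel': array([-0.   , -0.   ,  0.   , -0.   ,  0.001,  0.001, -0.   ]), 'joint_torque': array([  0.001, -62.327,   0.025, -38.988,  -0.061,   0.04 ,   0.   ]), 'ee_pos': array([0.267, 0.565, 0.215]), 'eef_rot': array([ 0.219,  0.976, -0.001, -0.   ]), 'ft_force': array([-0.585, -0.159,  0.466]), 'torque': array([-0.037,  0.034, -0.007]), 'width': 0.08684463564508468}
top [0.518 0.037 1.066]
cradle [(0.72, array([429., 245.]), array([ 0.576, -0.246,  0.   ]))]
cradle_seat []
plate [(0.94, array([311., 260.]), array([0.541, 0.028, 0.   ]))]
bin [(0.89, array([190., 272.]), array([0.514, 0.303, 0.   ]))]
bin_in [(0.7, array([188., 269.]), array([0.52 , 0.308, 0.005]))]
chip0 [(0.83, array([263., 269.]), array([0.52, 0.13, 0.08])), (0.76, array([326., 263.]), array([ 0.533, -0.002,  0.08 ])), (0.57, array([356., 268.]), array([ 0.521, -0.067,  0.08 ])), (0.52, array([296., 293.]), array([0.469, 0.061, 0.08 ]))]
handle [(0.64, array([312., 214.]), array([0.638, 0.027, 0.08 ]))]
scraper 
[... 176 characters left out ...]
.6, array([200., 240.]), array([ 0.604, -0.223,  0.04 ])), (0.38, array([344., 255.]), array([0.603, 0.022, 0.04 ]))]
plate [(0.92, array([356., 245.]), array([0.542, 0.037, 0.   ]))]
bin [(0.73, array([510., 248.]), array([0.514, 0.307, 0.   ]))]
bin_in [(0.84, array([512., 246.]), array([0.511, 0.309, 0.005]))]
chip0 [(0.96, array([335., 206.]), array([ 0.532, -0.002,  0.08 ])), (0.89, array([412., 210.]), array([0.525, 0.127, 0.08 ])), (0.69, array([372., 184.]), array([0.466, 0.055, 0.08 ])), (0.68, array([303., 199.]), array([ 0.522, -0.058,  0.08 ]))]
handle [(0.78, array([341., 255.]), array([0.638, 0.022, 0.08 ]))]
scraper [(0.9, array([193., 224.]), array([ 0.568, -0.248,  0.04 ]))]
```

View pics/top0.png

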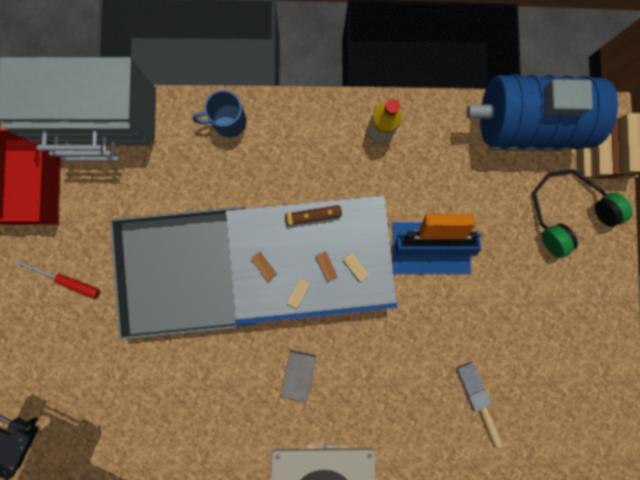

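View pics/scene0.png

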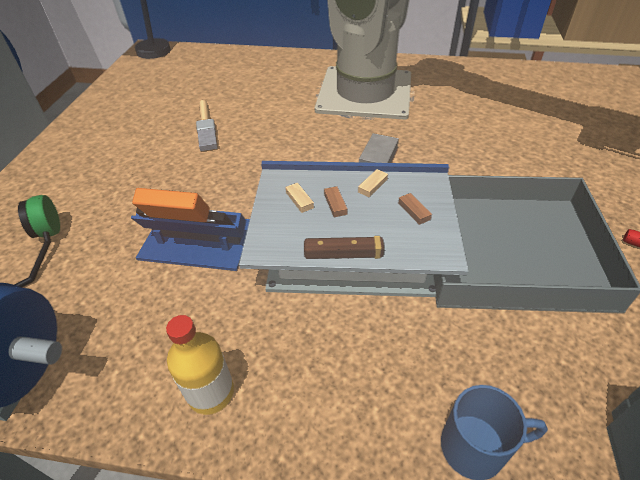

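```bash
python3 - <<'E'
import cv2,numpy as np
a=cv2.imread("pics/top0.png")[185:335,100:490];b=cv2.imread("pics/scene0.png")[155:300,125:475]
a=cv2.resize(a,None,fx=2,fy=2,interpolation=cv2.INTER_CUBIC);b=cv2.resize(b,(780,290),interpolation=cv2.INTER_CUBIC)
# top cradle at 6x
c=cv2.imread("pics/top0.png")[205:285,385:489];c=cv2.resize(c,None,fx=7,fy=7,interpolation=cv2.INTER_CUBIC)
cv2.imwrite("pics/z1.png",c)
d=cv2.imread("pics/scene0.png")[180:270,130:255];cv2.imwrite("pics/z2.png",cv2.resize(d,None,fx=6,fy=6,interpolation=cv2.INTER_CUBIC))
for n,roi in(("top0",(385,205,105,80)),):
    im=cv2.cvtColor(cv2.imread(f"pics/{n}.png"),cv2.COLOR_BGR2HSV)
    for nm,lo,hi in(("orange",(5,180,120),(18,255,255)),("blue",(100,120,60),(125,255,255))):
        m=cv2.inRange(im,lo,hi);m2=np.zeros_like(m)
        if nm=="orange" : m2[205:250,410:480]=m[205:250,410:480]
        else: m2[215:285,388:490]=m[215:285,388:490]
        cs=max(cv2.findContours(m2,0,2)[0],key=cv2.contourArea);print(nm,cv2.boxPoints(cv2.minAreaRect(cs)).round(1).tolist(),cv2.approxPolyDP(cs,2,True)[:,0].tolist())
im=cv2.cvtColor(cv2.imread("pics/top0.png"),cv2.COLOR_BGR2HSV)
m=cv2.inRange(im,(0,0,125),(180,70,255));m2=np.zeros_like(m);m2[190:330,220:400]=m[190:330,220:400]
cs=max(cv2.findContours(m2,0,2)[0],key=cv2.contourArea);print("plate",cv2.approxPolyDP(cs,3,True)[:,0].tolist())
E
```

```text
orange [[425.0, 214.0], [474.0, 214.0], [474.0, 226.0], [425.0, 226.0]] [[425, 215], [426, 224], [429, 226], [474, 224], [470, 214]]
blue [[393.0, 273.0], [393.0, 223.0], [479.0, 223.0], [479.0, 273.0]] [[393, 224], [394, 272], [469, 272], [469, 255], [479, 249], [479, 234], [476, 246], [403, 246], [402, 237], [408, 231], [418, 229], [420, 223]]
plate [[384, 196], [227, 211], [227, 221], [220, 223], [220, 257], [227, 265], [226, 258], [231, 263], [236, 318], [396, 302]]
```

View pics/z1.png

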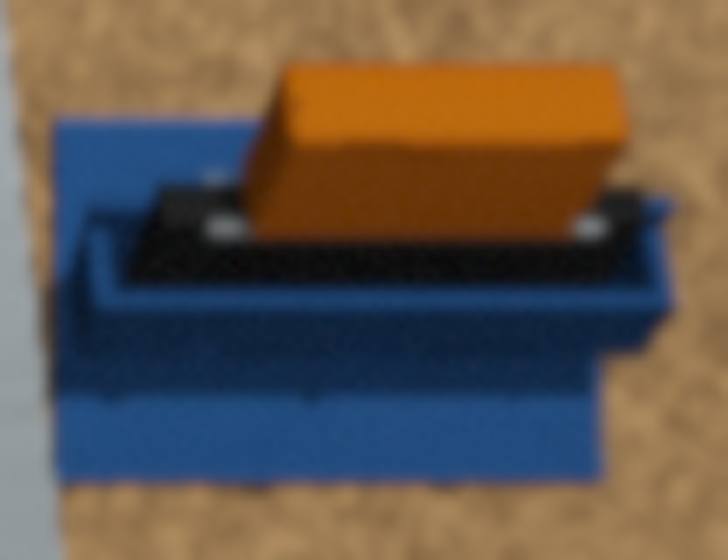

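View pics/z2.png

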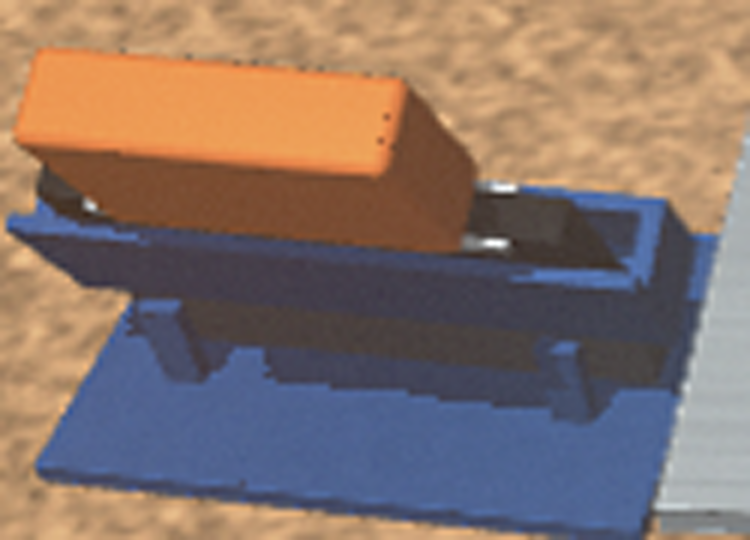

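```bash
python3 - <<'E'
from h import *
from scipy.optimize import least_squares
np.set_printoptions(precision=4,suppress=True)
c=r.camera("top");s=r.camera("scene")
zt=lambda u,v:(385-.43+u/7,205-.43+v/7); zs=lambda u,v:(130-.42+u/6,180-.42+v/6)
def w(p,L):
    x,y,a=p[:3];C,S=np.cos(a),np.sin(a);L=np.array(L,float)
    return np.c_[x+C*L[:,0]-S*L[:,1],y+S*L[:,0]+C*L[:,1],L[:,2]]
t=.006
# plate
PT=[(385,196.5),(227,210.5),(236.5,324),(396,306.5)]
PL=[(.12,-.17,.08),(.12,.17,.08),(-.12,.17,.092),(-.12,-.17,.092)]
f=lambda p:(proj(c,w(p,PL))-PT).ravel()
q=least_squares(f,[.54,.03,.1]);print("plate",q.x,q.fun)
pl=q.x
# scene check of plate
print(proj(s,w(pl,PL)))
# cradle base
tp=[zt(53,118),zt(60,482),zt(600,482)];TL=[(.06,.091,t),(-.06,.091,t),(-.06,-.091,t)]
sp=[zs(38,468),zs(650,535)];SL=[(.06,-.091,t),(.06,.091,t)]
g=lambda p:np.r_[(proj(c,w(p,TL))-tp).ravel(),(proj(s,w(p,SL))-sp).ravel()]
q=least_squares(g,[.57,-.25,0.]);cr=q.x;print("cradle",cr,q.fun)
# grip top
ax=np.array([.4226,0,.9063]);n=np.array([.9063,0,-.4226])
def grip(o):  # o: along y, along n, along ax
    b=np.array([0,0,.04])+ax*(.12+o[2])+n*o[1]
    return [b+n*.014*i+np.array([0,j*.05+o[0],0]) for i,j in((1,1),(1,-1),(-1,-1),(-1,1))]
gt=[zt(288,63),zt(614,63),zt(630,142),zt(293,145)]
gs=[zs(383,178),zs(14,140),zs(38,48),zs(405,78)]
for lab,cam,pt in(("t",c,gt),("s",s,gs)):
    q=least_squares(lambda o:(proj(cam,w(cr,grip(o)))-pt).ravel(),[0,0,0]);print(lab,q.x,q.fun)
q=least_squares(lambda o:np.r_[(proj(c,w(cr,grip(o)))-gt).ravel(),(proj(s,w(cr,grip(o)))-gs).ravel()],[0,0,0]);o=q.x;print("both",o)
R=np.array([[np.cos(cr[2]),-np.sin(cr[2]),0],[np.sin(cr[2]),np.cos(cr[2]),0],[0,0,1]])
b=np.array([0,o[0],.04])
print("seat",w(cr,[(0,0,.04)]),"gripcentre",w(cr,[b+ax*.09]),"axis",R@ax)
# chips, plate frame
C,S=np.cos(pl[2]),np.sin(pl[2])
for P in[(.5225,.1285),(.5325,-.002),(.5215,-.0625),(.4675,.058),(.638,.025)]:
    d=np.array(P)-pl[:2];print(C*d[0]+S*d[1],-S*d[0]+C*d[1])
E
```

```text
plate [0.5415 0.0279 0.0978] [-0.1596 -0.9708 -0.5075 -0.3179 -1.0066  0.0617  1.703   1.155 ]
[[236.8614 263.9554]
 [467.1201 270.8874]
 [447.2676 163.5423]
 [260.7188 159.8449]]
cradle [ 0.5693 -0.248   0.0067] [-0.7999  0.3301 -1.031   0.4752  0.0693 -0.1099 -0.2758  0.3716 -1.086
 -0.2581]
t [-0.012   0.0176 -0.0304] [-0.4822  0.0324 -0.0311 -0.0369  0.0115  0.1538  0.4947 -0.1486]
s [-0.0109 -0.0066 -0.021 ] [-0.1809 -0.1266 -0.2092  0.6686  0.3603 -0.3762  0.037  -0.1677]
both [-0.0016  0.0005 -0.0032]
seat [[ 0.5693 -0.248   0.04  ]] gripcentre [[ 0.6073 -0.2494  0.1216]] axis [0.4226 0.0029 0.9063]
-0.0091045230175873 0.10192907593774612
-0.01189202137143738 -0.028923818003990163
-0.028745640066285646 -0.08806099359505692
-0.07072420131364993 0.03713505424832063
0.09573986675728742 -0.012351954564844975
```

```bash
cat >> h.py <<'E'
from scipy.spatial.transform import Rotation as Ro
np.set_printoptions(precision=4,suppress=True)
PL=np.array([.5415,.0279]);PY=.0978;CY=.0067;SEAT=np.array([.5693,-.248,.04]);OFF=-.0016
def cradle_pose(d,lean=25.):
    "TCP pose with the grip held at own z = d, scraper on slot axis"
    a=np.radians(lean);Rz=Ro.from_euler('z',CY).as_matrix()
    ax=Rz@[np.sin(a),0,np.cos(a)];n=Rz@[np.cos(a),0,-np.sin(a)]
    y=n;z=-ax;x=np.cross(y,z);return SEAT+Rz@[0,OFF,0]+ax*d,Ro.from_matrix(np.c_[x,y,z])
def plate_pose(px,py,z):
    "upright, jaws along plate y"
    Rz=Ro.from_euler('z',PY).as_matrix();y=Rz@[0,1,0];zz=np.array([0,0,-1.])
    p=Rz@[px,py,0]+np.r_[PL,z];return p,Ro.from_matrix(np.c_[np.cross(y,zz),y,zz])
def delta(T,s=None,frm=None):
    if frm is None:
        s=r.read_state();frm=(s["ee_pos"],Ro.from_quat(s["eef_rot"]))
    print("lin",(T[0]-frm[0])/.3,"rot",(T[1]*frm[1].inv()).as_rotvec()/np.pi)
E
python3 - <<'E'
from h import *
A=cradle_pose(.20);B=cradle_pose(.092);delta(A);delta(B,frm=A);print(A[0],B[0])
for y in(-.145,.2):
  P=plate_pose(-.031,y,.3);print(P[0]);delta(P,frm=A)
E
```

```text
lin [ 1.2905 -2.7144  0.0166] rot [-0.0788  0.1234 -0.3516]
lin [-0.1521 -0.001  -0.3263] rot [0. 0. 0.]
[ 0.6538 -0.249   0.2213] [ 0.6082 -0.2493  0.1234]
[ 0.5248 -0.1194  0.3   ]
lin [-0.4301  0.432   0.2625] rot [ 0.1159 -0.1044  0.5197]
[0.4911 0.2239 0.3   ]
lin [-0.5424  1.5765  0.2625] rot [ 0.1159 -0.1044  0.5197]
```

>>> apply_moves([
  {"linear":[0.45,-0.95,0.15],"rot":[0,0,-0.35],"grip":-1},
  {"linear":[0.45,-0.95,0.15],"rot":[0,0,-0.35],"grip":-1},
  {"linear":[0.45,-0.95,0.15],"rot":[0,0,-0.35],"grip":-1},
  {"linear":[0.45,-0.95,0.15],"rot":[0,0,-0.35],"grip":-1},
  {"linear":[0.45,-0.95,0.15],"rot":[0,0,-0.35],"grip":-1},
  {"linear":[0.45,-0.95,0.15],"rot":[0,0,-0.35],"grip":-1},
  {"linear":[0.45,-0.95,0.15],"rot":[0,0,-0.35],"grip":-1},
  {"linear":[0.45,-0.95,0.15],"rot":[0,0,-0.35],"grip":-1},
  {"linear":[0.45,-0.95,0.15],"rot":[0,0,-0.35],"grip":-1},
])

```text
time: 1.9
ee_pos: [0.402, 0.2798, 0.2616]
eef_rot: [0.697, 0.717, 0.0, -0.0]
ft_force: [0.0, 1.4, -0.3]
width: 0.0869
```

>>> apply_moves([
  {"linear":[0.45,-0.95,0],"rot":[0,0,0],"grip":-1},
  {"linear":[0.45,-0.95,0],"rot":[0,0,0],"grip":-1},
  {"linear":[0.45,-0.95,0],"rot":[0,0,0],"grip":-1},
  {"linear":[0.45,-0.95,0],"rot":[0,0,0],"grip":-1},
  {"linear":[0.45,-0.95,0],"rot":[0,0,0],"grip":-1},
  {"linear":[0.45,-0.95,0],"rot":[0,0,0],"grip":-1},
  {"linear":[0.45,-0.95,0],"rot":[0,0,0],"grip":-1},
])

```text
time: 2.6
ee_pos: [0.5377, -0.0097, 0.2613]
eef_rot: [0.697, 0.717, -0.0, 0.001]
ft_force: [-1.0, 0.4, 0.8]
width: 0.0871
```

```bash
python3 - <<'E'
from h import *
delta(cradle_pose(.20));s=r.read_state();print(s["time"],s["joint_positions"])
E
```

```text
lin [ 0.387  -0.7978 -0.1336] rot [-0.0018  0.1391 -0.0067]
2.6 [-0.5536  0.113   0.5322  1.6495 -0.0562  1.3941  0.0132]
```

>>> apply_moves([
  {"linear":[0.387,-0.798,-0.134],"rot":[-0.0018,0.139,-0.0067],"grip":-1},
  {"linear":[0.387,-0.798,-0.134],"rot":[-0.0018,0.139,-0.0067],"grip":-1},
  {"linear":[0.387,-0.798,-0.134],"rot":[-0.0018,0.139,-0.0067],"grip":-1},
  {"linear":[0.387,-0.798,-0.134],"rot":[-0.0018,0.139,-0.0067],"grip":-1},
  {"linear":[0.387,-0.798,-0.134],"rot":[-0.0018,0.139,-0.0067],"grip":-1},
  {"linear":[0.387,-0.798,-0.134],"rot":[-0.0018,0.139,-0.0067],"grip":-1},
  {"linear":[0.387,-0.798,-0.134],"rot":[-0.0018,0.139,-0.0067],"grip":-1},
  {"linear":[0.387,-0.798,-0.134],"rot":[-0.0018,0.139,-0.0067],"grip":-1},
])

```text
time: 3.4
ee_pos: [0.6524, -0.2461, 0.2182]
eef_rot: [0.687, 0.693, -0.154, -0.155]
ft_force: [0.3, 0.5, -0.6]
width: 0.0869
```

```bash
python3 - <<'E'
from h import *
delta(cradle_pose(.092));s=r.read_state();print(s["time"],s["joint_positions"])
c=r.camera("scene");cv2.imwrite("pics/s1.png",c["frame"][80:330,100:420,::-1].repeat(2,0).repeat(2,1))
E
```

```text
lin [-0.1473 -0.0109 -0.3161] rot [-0.0012 -0.0012 -0.0003]
3.4 [ 0.0353  0.946   0.5974  0.6924 -0.2897  1.9954  0.4529]
```

View pics/s1.png

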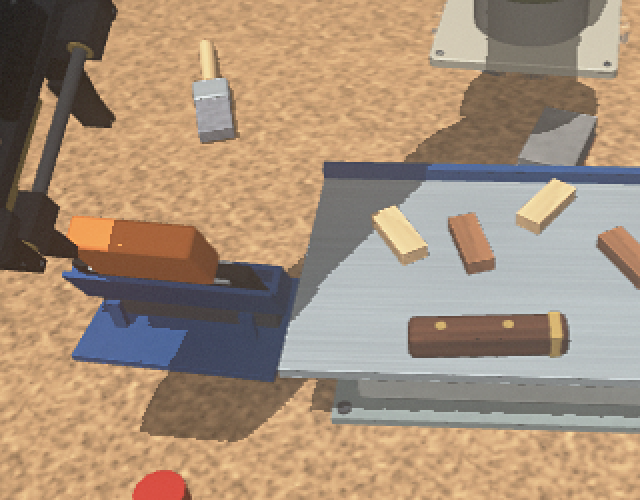

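```bash
python3 - <<'E'
from h import *
s=r.read_state();R=Ro.from_quat(s["eef_rot"]).as_matrix();p=s["ee_pos"]
c=r.camera("scene");t=r.camera("top")
P=np.array([p]+[p+R@[0,k*.0435,.017] for k in(1,-1)])
print(P,(proj(c,P)-[100,80])*2,proj(t,P))
cv2.imwrite("pics/t1.png",t["frame"][100:400,300:620,::-1].repeat(2,0).repeat(2,1))
E
```

```text
[[ 0.6528 -0.2441  0.2198]
 [ 0.685  -0.2437  0.1859]
 [ 0.6062 -0.2446  0.2228]] [[ 84.3705 186.8713]
 [ 80.3411 256.7755]
 [110.9803 141.8709]] [[458.7157 197.1367]
 [452.515  183.3667]
 [459.9368 221.9266]]
```

View pics/t1.png

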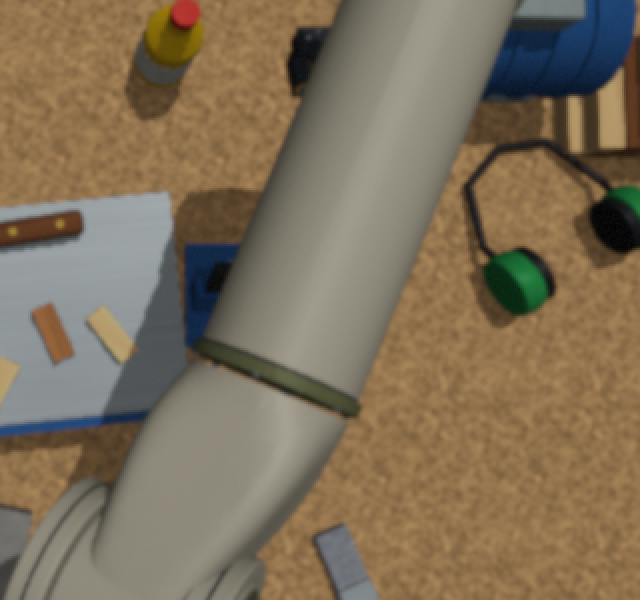

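```bash
python3 - <<'E'
from h import *
s=r.read_state();R=Ro.from_quat(s["eef_rot"]).as_matrix();p=s["ee_pos"];print(s["time"],p,s["joint_vel"])
c=r.camera("scene");im=c["frame"][:,:,::-1].copy()
for k in(1,-1):
    P=np.array([p+R@[a,k*b,z] for b in(.0435,.0585) for a,z in((-.0095,.017),(.0095,.017),(.0095,-.03),(-.0095,-.03))])
    q=proj(c,P);print(q.round().tolist())
    for i in(0,4):cv2.polylines(im,[np.int32(q[i:i+4].round())],True,(0,255,0) if i==0 else (255,0,255),1)
im=im[60:260,50:290]
cv2.imwrite("pics/s2.png",cv2.resize(im,None,fx=3,fy=3,interpolation=0))
E
```

```text
3.55 [ 0.6533 -0.2422  0.2217] [-0.013  -0.0206  0.0019  0.0065  0.0022  0.0002 -0.0039]
[[134.0, 207.0], [148.0, 208.0], [130.0, 194.0], [116.0, 193.0], [131.0, 218.0], [145.0, 219.0], [127.0, 205.0], [113.0, 204.0]]
[[150.0, 150.0], [163.0, 151.0], [147.0, 132.0], [134.0, 132.0], [152.0, 140.0], [165.0, 141.0], [150.0, 122.0], [136.0, 122.0]]
```

View pics/s2.png

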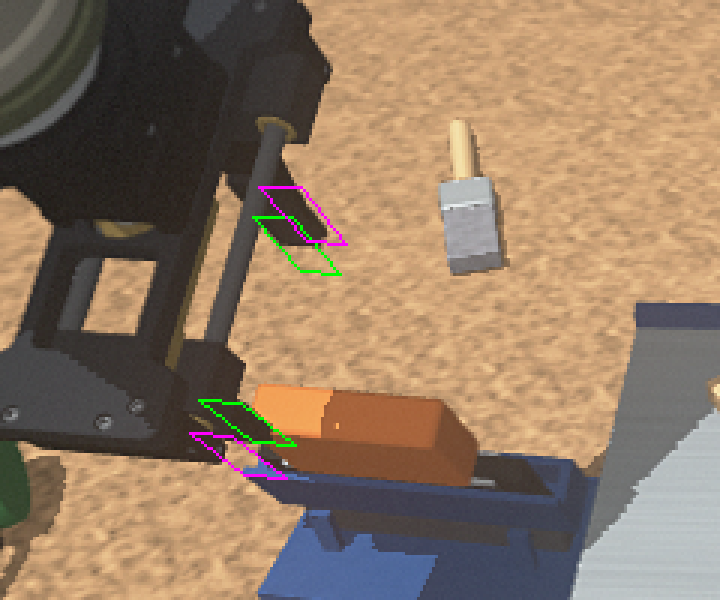

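```bash
python3 - <<'E'
from h import *
for i in range(6):
    r.camera("top");s=r.read_state();print(s["time"],s["ee_pos"],s["eef_rot"],s["joint_positions"],s["ft_force"])
delta(cradle_pose(.2))
E
```

```text
3.65 [ 0.6533 -0.242   0.2223] [ 0.6862  0.6947 -0.1521 -0.1529] [ 0.029   0.9385  0.5974  0.695  -0.2897  1.9953  0.4515] [ 0.2002 -0.3875  1.557 ]
3.7 [ 0.6532 -0.2422  0.2223] [ 0.6864  0.6945 -0.1522 -0.1529] [ 0.0292  0.9386  0.5975  0.6951 -0.2896  1.9953  0.4514] [-0.1907 -0.1424 -0.0657]
3.75 [ 0.6531 -0.2425  0.2222] [ 0.6865  0.6944 -0.1522 -0.153 ] [ 0.0296  0.9388  0.5977  0.695  -0.2896  1.9954  0.4514] [-0.7059  0.691  -0.1589]
3.8 [ 0.6531 -0.2428  0.222 ] [ 0.6867  0.6942 -0.1523 -0.1531] [ 0.03    0.9391  0.5978  0.6949 -0.2896  1.9953  0.4513] [0.0556 0.5625 0.6175]
3.85 [ 0.653  -0.2431  0.2218] [ 0.6868  0.694  -0.1525 -0.1531] [ 0.0304  0.9395  0.5978  0.6947 -0.2896  1.9954  0.4513] [0.0598 0.1708 0.281 ]
3.9 [ 0.6529 -0.2434  0.2216] [ 0.6869  0.6938 -0.1525 -0.1533] [ 0.0308  0.9399  0.5979  0.6947 -0.2896  1.9954  0.4513] [-0.862  -0.6464 -0.3269]
lin [ 0.0032 -0.0188 -0.0012] rot [-0.001   0.0001 -0.0008]
```

>>> apply_moves([
  {"linear":[-0.04,0,-0.08],"rot":[0,0,0],"grip":-1},
  {"linear":[-0.075,-0.002,-0.16],"rot":[0,0,0],"grip":-1},
  {"linear":[-0.11,-0.004,-0.24],"rot":[0,0,0],"grip":-1},
  {"linear":[-0.13,-0.005,-0.29],"rot":[0,0,0],"grip":-1},
  {"linear":[-0.15,-0.005,-0.325],"rot":[0,0,0],"grip":-1},
  {"linear":[-0.15,-0.005,-0.325],"rot":[0,0,0],"grip":-1},
  {"linear":[-0.15,-0.005,-0.325],"rot":[0,0,0],"grip":-1},
  {"linear":[-0.15,-0.005,-0.325],"rot":[0,0,0],"grip":-1},
  {"linear":[-0.15,-0.005,-0.325],"rot":[0,0,0],"grip":-1},
  {"linear":[-0.15,-0.005,-0.325],"rot":[0,0,0],"grip":-1},
])

```text
time: 4.9
ee_pos: [0.6081, -0.2457, 0.124]
eef_rot: [0.687, 0.694, -0.153, -0.153]
ft_force: [0.7, 0.2, -0.2]
width: 0.0865
```

```bash
python3 - <<'E'
from h import *
delta(cradle_pose(.092))
s=r.read_state();R=Ro.from_quat(s["eef_rot"]).as_matrix();p=s["ee_pos"];print(s["time"],p,s["joint_positions"],s["ft_force"])
c=r.camera("scene");im=c["frame"][:,:,::-1].copy()
im=im[100:260,50:290]
cv2.imwrite("pics/s3.png",cv2.resize(im,None,fx=3,fy=3,interpolation=cv2.INTER_CUBIC))
E
```

```text
lin [ 0.0003 -0.012  -0.0019] rot [-0.0008  0.0001 -0.0006]
4.9 [ 0.6081 -0.2457  0.124 ] [-0.0461  0.8675  0.5964  1.0482 -0.2564  1.7334  0.4794] [ 0.6645  0.2339 -0.2471]
```

View pics/s3.png

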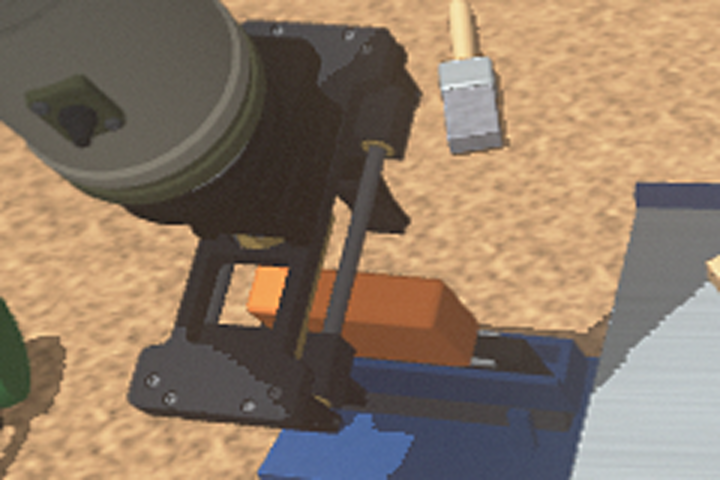

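>>> apply_moves([
  {"linear":[0,-0.006,0],"rot":[0,0,0],"grip":0.2},
  {"linear":[0,-0.006,0],"rot":[0,0,0],"grip":1},
  {"linear":[0,-0.006,0],"rot":[0,0,0],"grip":1},
  {"linear":[0,-0.006,0],"rot":[0,0,0],"grip":1},
  {"linear":[0,-0.006,0],"rot":[0,0,0],"grip":1},
  {"linear":[0,-0.006,0],"rot":[0,0,0],"grip":1},
  {"linear":[0,-0.006,0],"rot":[0,0,0],"grip":1},
  {"linear":[0,-0.006,0],"rot":[0,0,0],"grip":1},
  {"linear":[0,-0.006,0],"rot":[0,0,0],"grip":1},
  {"linear":[0,-0.006,0],"rot":[0,0,0],"grip":1},
], newtons=50)

```text
time: 5.95
ee_pos: [0.6078, -0.2474, 0.1235]
eef_rot: [0.687, 0.693, -0.153, -0.153]
ft_force: [0.5, -0.4, -0.6]
width: 0.0276
```

```bash
python3 - <<'E'
from h import *
delta(cradle_pose(.092));s=r.read_state();print(s)
E
```

```text
lin [ 0.0014 -0.0065 -0.0005] rot [-0.0009 -0.0001 -0.0006]
{'time': 5.95, 'joint_positions': array([-0.0436,  0.8691,  0.5965,  1.0468, -0.2562,  1.7337,  0.4816]), 'joint_vel': array([ 0.0004,  0.0002,  0.0004, -0.0007,  0.0012, -0.0012,  0.    ]), 'joint_torque': array([  0.0686, -84.8652,  16.5164, -32.8864,   1.0453,   2.2402,
         0.054 ]), 'ee_pos': array([ 0.6078, -0.2474,  0.1235]), 'eef_rot': array([ 0.6872,  0.6935, -0.1528, -0.1535]), 'ft_force': array([ 0.4507, -0.3876, -0.5923]), 'torque': array([-0.1105, -0.5167, -0.0611]), 'width': 0.02764284900565387}
```

>>> apply_moves([
  {"linear":[0.014,0,0.03],"rot":[0,0,0],"grip":1},
  {"linear":[0.035,0,0.075],"rot":[0,0,0],"grip":1},
  {"linear":[0.063,0,0.135],"rot":[0,0,0],"grip":1},
  {"linear":[0.091,0,0.195],"rot":[0,0,0],"grip":1},
  {"linear":[0.112,0.001,0.24],"rot":[0,0,0],"grip":1},
  {"linear":[0.126,0.001,0.27],"rot":[0,0,0],"grip":1},
  {"linear":[0.133,0.001,0.285],"rot":[0,0,0],"grip":1},
  {"linear":[0.133,0.001,0.285],"rot":[0,0,0],"grip":1},
  {"linear":[0.133,0.001,0.285],"rot":[0,0,0],"grip":1},
])

```text
time: 6.85
ee_pos: [0.6475, -0.2471, 0.2086]
eef_rot: [0.687, 0.693, -0.153, -0.154]
ft_force: [0.0, -0.4, -3.2]
width: 0.0279
```

```bash
python3 - <<'E'
from h import *
s=r.read_state();print(s["time"],s["ee_pos"],s["ft_force"],s["width"],s["joint_positions"])
delta(plate_pose(-.031,-.145,.26))
delta(plate_pose(-.031,-.145,.20))
E
```

```text
6.85 [ 0.6475 -0.2471  0.2086] [ 0.0004 -0.3737 -3.1903] 0.027874246495311034 [ 0.0231  0.9304  0.599   0.7429 -0.2831  1.9608  0.4595]
lin [-0.4089  0.4257  0.1714] rot [ 0.1155 -0.1053  0.519 ]
lin [-0.4089  0.4257 -0.0286] rot [ 0.1155 -0.1053  0.519 ]
```

>>> apply_moves([
  {"linear":[-0.05,0,0.17],"rot":[0.1155,-0.1053,0.519],"grip":1},
  {"linear":[-0.1,0.05,0.17],"rot":[0.1155,-0.1053,0.519],"grip":1},
  {"linear":[-0.15,0.1,0.17],"rot":[0.1155,-0.1053,0.519],"grip":1},
  {"linear":[-0.2,0.15,0.17],"rot":[0.1155,-0.1053,0.519],"grip":1},
  {"linear":[-0.25,0.2,0.17],"rot":[0.1155,-0.1053,0.519],"grip":1},
  {"linear":[-0.3,0.25,0.17],"rot":[0.1155,-0.1053,0.519],"grip":1},
  {"linear":[-0.34,0.3,0.17],"rot":[0.1155,-0.1053,0.519],"grip":1},
  {"linear":[-0.37,0.35,0.17],"rot":[0.1155,-0.1053,0.519],"grip":1},
  {"linear":[-0.409,0.4,0.17],"rot":[0.1155,-0.1053,0.519],"grip":1},
  {"linear":[-0.409,0.425,0.17],"rot":[0.1155,-0.1053,0.519],"grip":1},
  {"linear":[-0.409,0.425,0.17],"rot":[0.1155,-0.1053,0.519],"grip":1},
  {"linear":[-0.409,0.425,0.17],"rot":[0.1155,-0.1053,0.519],"grip":1},
  {"linear":[-0.409,0.425,0.17],"rot":[0.1155,-0.1053,0.519],"grip":1},
  {"linear":[-0.409,0.425,0.17],"rot":[0.1155,-0.1053,0.519],"grip":1},
  {"linear":[-0.409,0.425,0.17],"rot":[0.1155,-0.1053,0.519],"grip":1},
  {"linear":[-0.409,0.425,0.17],"rot":[0.1155,-0.1053,0.519],"grip":1},
])

```text
time: 8.45
ee_pos: [0.525, -0.1194, 0.2598]
eef_rot: [-0.049, 0.999, 0.0, -0.0]
ft_force: [-0.4, -0.1, -2.3]
width: 0.0274
```

```bash
python3 - <<'E'
from h import *
s=r.read_state();print(s["time"],s["ee_pos"],s["ft_force"],s["width"],s["joint_positions"])
delta(plate_pose(-.031,-.145,.178))
c=r.camera("scene");im=c["frame"][:,:,::-1].copy()
T=plate_pose(-.031,-.145,.26);R=T[1].as_matrix()
L=np.array([(.075,-.007,.092),(-.075,-.007,.092),(-.075,.007,.092),(.075,.007,.092)])
q=proj(c,s["ee_pos"]+L@Ro.from_quat(s["eef_rot"]).as_matrix().T)
cv2.polylines(im,[np.int32(q.round())],True,(0,255,0),1)
cv2.imwrite("pics/s4.png",cv2.resize(im[60:300,180:500],None,fx=2.4,fy=2.4,interpolation=cv2.INTER_CUBIC))
E
```

```text
8.45 [ 0.525  -0.1194  0.2598] [-0.3913 -0.1304 -2.2622] 0.027404738564100365 [-0.2047  0.1143  0.3767  1.6429 -0.043   1.3932  1.8457]
lin [-0.0005 -0.0002 -0.2726] rot [-0.0001 -0.0002  0.0001]
```

View pics/s4.png

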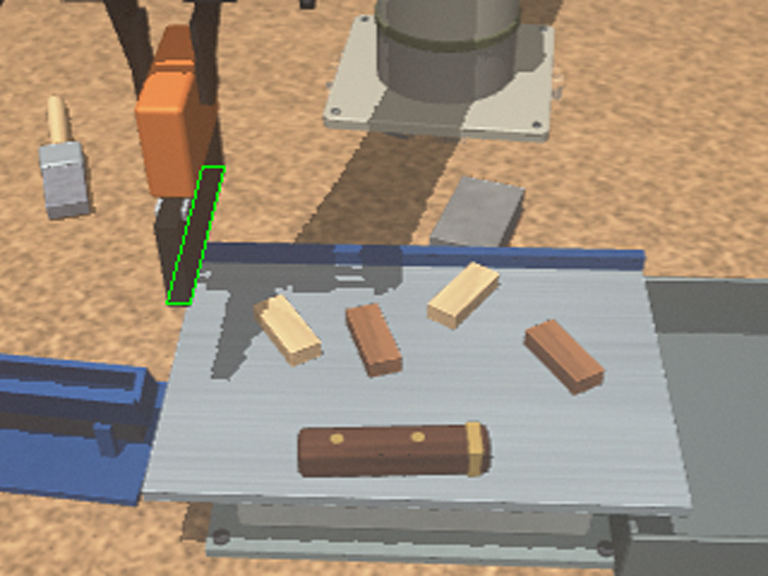

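>>> apply_moves([
  {"linear":[0,0,-0.1],"rot":[0,0,0],"grip":1},
  {"linear":[0,0,-0.2],"rot":[0,0,0],"grip":1},
  {"linear":[0,0,-0.25],"rot":[0,0,0],"grip":1},
  {"linear":[0,0,-0.273],"rot":[0,0,0],"grip":1},
  {"linear":[0,0,-0.28],"rot":[0,0,0],"grip":1},
  {"linear":[0,0,-0.28],"rot":[0,0,0],"grip":1},
  {"linear":[0,0,-0.283],"rot":[0,0,0],"grip":1},
  {"linear":[0,0,-0.283],"rot":[0,0,0],"grip":1},
  {"linear":[0,0,-0.283],"rot":[0,0,0],"grip":1},
])

```text
time: 9.4
ee_pos: [0.5252, -0.1197, 0.1757]
eef_rot: [-0.049, 0.999, 0.0, 0.0]
ft_force: [0.8, -0.3, -2.9]
width: 0.0277
```

```bash
python3 - <<'E'
from h import *
s=r.read_state();print(s["time"],s["ee_pos"],s["ft_force"],s["torque"],s["width"])
delta(plate_pose(-.031,-.145,.173))
for y in (0,.1,.185,.21):delta(plate_pose(-.031,y,.173))
E
```

```text
9.4 [ 0.5252 -0.1197  0.1757] [ 0.7517 -0.2789 -2.9332] [0.0523 0.0023 0.0205] 0.027651293920017635
lin [-0.0014  0.0007 -0.0089] rot [-0.0002  0.0003 -0.    ]
lin [-0.0486  0.4818 -0.0089] rot [-0.0002  0.0003 -0.    ]
lin [-0.0811  0.8135 -0.0089] rot [-0.0002  0.0003 -0.    ]
lin [-0.1088  1.0955 -0.0089] rot [-0.0002  0.0003 -0.    ]
lin [-0.1169  1.1784 -0.0089] rot [-0.0002  0.0003 -0.    ]
```

>>> apply_moves([
  {"linear":[-0.001,0,-0.006],"rot":[0,0,0],"grip":1},
  {"linear":[-0.003,0.02,-0.006],"rot":[0,0,0],"grip":1},
  {"linear":[-0.007,0.06,-0.006],"rot":[0,0,0],"grip":1},
  {"linear":[-0.011,0.1,-0.006],"rot":[0,0,0],"grip":1},
  {"linear":[-0.015,0.14,-0.006],"rot":[0,0,0],"grip":1},
  {"linear":[-0.019,0.18,-0.006],"rot":[0,0,0],"grip":1},
  {"linear":[-0.023,0.22,-0.006],"rot":[0,0,0],"grip":1},
  {"linear":[-0.027,0.26,-0.006],"rot":[0,0,0],"grip":1},
  {"linear":[-0.031,0.3,-0.006],"rot":[0,0,0],"grip":1},
  {"linear":[-0.035,0.34,-0.006],"rot":[0,0,0],"grip":1},
  {"linear":[-0.039,0.38,-0.006],"rot":[0,0,0],"grip":1},
  {"linear":[-0.043,0.42,-0.006],"rot":[0,0,0],"grip":1},
  {"linear":[-0.047,0.46,-0.006],"rot":[0,0,0],"grip":1},
  {"linear":[-0.05,0.5,-0.006],"rot":[0,0,0],"grip":1},
  {"linear":[-0.054,0.54,-0.006],"rot":[0,0,0],"grip":1},
  {"linear":[-0.058,0.58,-0.006],"rot":[0,0,0],"grip":1},
  {"linear":[-0.062,0.62,-0.006],"rot":[0,0,0],"grip":1},
  {"linear":[-0.066,0.66,-0.006],"rot":[0,0,0],"grip":1},
  {"linear":[-0.068,0.68,-0.006],"rot":[0,0,0],"grip":1},
])

```text
time: 11.3
ee_pos: [0.5044, 0.086, 0.1733]
eef_rot: [-0.05, 0.999, 0.0, 0.0]
ft_force: [0.4, -0.1, -2.3]
width: 0.0272
```

```bash
python3 - <<'E'
from h import *
s=r.read_state();print(s["time"],s["ee_pos"],s["ft_force"],s["torque"],s["width"])
for y in (.1,.185,.21):delta(plate_pose(-.031,y,.173))
c=r.camera("scene");im=c["frame"][:,:,::-1].copy()
cv2.imwrite("pics/s5.png",cv2.resize(im[60:300,220:540],None,fx=2.4,fy=2.4,interpolation=cv2.INTER_CUBIC))
E
```

```text
11.3 [0.5044 0.086  0.1733] [ 0.3525 -0.1195 -2.2713] [-0.059  -0.0089 -0.0114] 0.027234585025153312
lin [-0.0116  0.128  -0.0012] rot [-0.0003  0.     -0.0004]
lin [-0.0392  0.41   -0.0012] rot [-0.0003  0.     -0.0004]
lin [-0.0474  0.493  -0.0012] rot [-0.0003  0.     -0.0004]
```

View pics/s5.png

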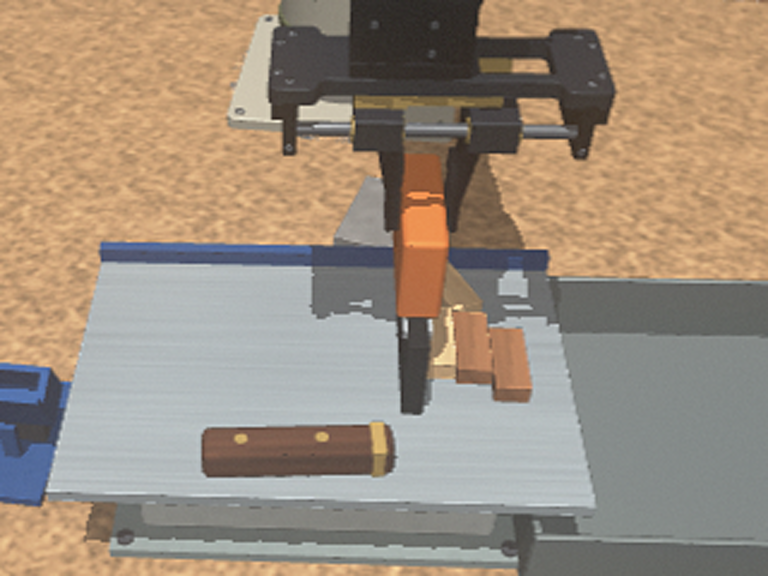

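Three offcuts are stacked neatly ahead of the blade and the fourth sits nearer the fence. Continue past the end (0.15 m/s).

>>> apply_moves([
  {"linear":[-0.003,0.03,0],"rot":[0,0,0],"grip":1},
  {"linear":[-0.007,0.07,0],"rot":[0,0,0],"grip":1},
  {"linear":[-0.011,0.11,0],"rot":[0,0,0],"grip":1},
  {"linear":[-0.015,0.15,0],"rot":[0,0,0],"grip":1},
  {"linear":[-0.019,0.19,0],"rot":[0,0,0],"grip":1},
  {"linear":[-0.023,0.23,0],"rot":[0,0,0],"grip":1},
  {"linear":[-0.026,0.27,0],"rot":[0,0,0],"grip":1},
  {"linear":[-0.03,0.31,0],"rot":[0,0,0],"grip":1},
  {"linear":[-0.034,0.35,0],"rot":[0,0,0],"grip":1},
  {"linear":[-0.038,0.39,0],"rot":[0,0,0],"grip":1},
  {"linear":[-0.042,0.43,0],"rot":[0,0,0],"grip":1},
  {"linear":[-0.046,0.47,0],"rot":[0,0,0],"grip":1},
  {"linear":[-0.05,0.51,0],"rot":[0,0,0],"grip":1},
  {"linear":[-0.05,0.51,0],"rot":[0,0,0],"grip":1},
  {"linear":[-0.05,0.51,0],"rot":[0,0,0],"grip":1},
  {"linear":[-0.05,0.51,0],"rot":[0,0,0],"grip":1},
])

```text
time: 12.95
ee_pos: [0.4898, 0.2366, 0.1733]
eef_rot: [-0.048, 0.999, 0.0, 0.0]
ft_force: [0.3, -0.1, -2.6]
width: 0.0277
```

```bash
python3 - <<'E'
from h import *
s=r.read_state();print(s["time"],s["ee_pos"],s["ft_force"],s["torque"],s["width"])
for n in("scene","top"):
    c=r.camera(n)
    print([(q["p"],np.round(q["location"]),onz(c,q["location"],.005)) for q in r.spot_point("chip0",c)])
    if n=="scene":im=c["frame"][:,:,::-1].copy()
    print([(q["p"],onz(c,q["location"],.08)) for q in r.spot_point("handle",c)])
cv2.imwrite("pics/s6.png",cv2.resize(im[80:320,320:640],None,fx=2.4,fy=2.4,interpolation=cv2.INTER_CUBIC))
E
```

```text
12.95 [0.4898 0.2366 0.1733] [ 0.2797 -0.0726 -2.5944] [0.0456 0.0125 0.0372] 0.02772937969481662
[(0.62, array([458., 240.]), array([0.5092, 0.216 , 0.005 ])), (0.52, array([450., 202.]), array([0.4096, 0.2061, 0.005 ])), (0.52, array([357., 245.]), array([0.5456, 0.0389, 0.005 ])), (0.49, array([474., 242.]), array([0.5101, 0.2438, 0.005 ]))]
[(0.97, array([0.6389, 0.0229, 0.08  ])), (0.41, array([0.5818, 0.194 , 0.08  ]))]
[(0.45, array([230., 309.]), array([0.4297, 0.2114, 0.005 ])), (0.44, array([216., 270.]), array([0.5164, 0.2449, 0.005 ])), (0.41, array([232., 272.]), array([0.5122, 0.2084, 0.005 ]))]
[(0.87, array([0.6309, 0.0226, 0.08  ]))]
```

View pics/s6.png

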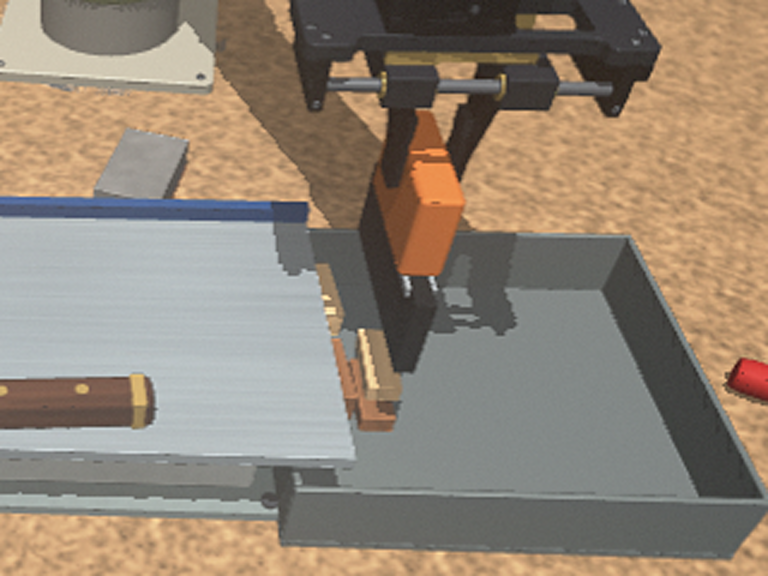

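```bash
python3 - <<'E'
from h import *
s=r.camera("scene");t=r.camera("top")
def tri(a,b):
    o1,d1=ray(s,a);o2,d2=ray(t,b);A=np.c_[d1,-d2];k=np.linalg.lstsq(A,o2-o1,rcond=None)[0]
    p,q=o1+d1*k[0],o2+d2*k[1];return (p+q)/2,np.linalg.norm(p-q)
S=[q["location"] for q in r.spot_point("chip0",s)];T=[q["location"] for q in r.spot_point("chip0",t)]
for a in S:
    for b in T:
        P,e=tri(a,b)
        d=P[:2]-PL;C,Sn=np.cos(PY),np.sin(PY)
        if e<.012:print(np.round(a),np.round(b),P,e,"plate xy",C*d[0]+Sn*d[1],-Sn*d[0]+C*d[1])
z=t["frame"][180:345,100:265,::-1];z2=s["frame"][170:270,430:530,::-1]
cv2.imwrite("pics/zz.png",np.hstack([cv2.resize(z,(400,400),interpolation=2),cv2.resize(z2,(400,400),interpolation=2)]))
E
```

```text
[482. 230.] [215. 271.] [0.5165 0.2443 0.0403] 0.00958283409550289 plate xy -0.0037028376152983405 0.21784461535543295
[474. 238.] [215. 271.] [0.5159 0.2425 0.0191] 0.0024114519752143062 plate xy -0.0045440282794851836 0.21602758564341523
[455. 238.] [230. 268.] [0.522  0.2086 0.0217] 0.0020011318169808117 plate xy -0.0017659097212184213 0.18173618136855807
[449. 202.] [234. 309.] [0.4317 0.1994 0.0233] 0.0007180796244697248 plate xy -0.09251511496588091 0.1814502610012165
```

View pics/zz.png

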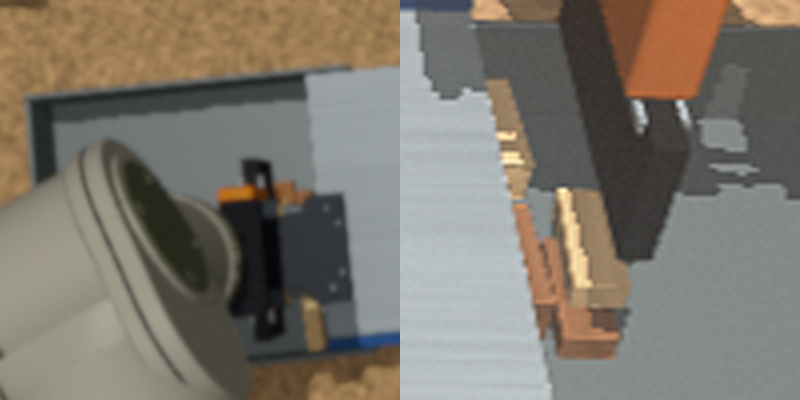

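>>> apply_moves([
  {"linear":[0,0,0.1],"rot":[0,0,0],"grip":1},
  {"linear":[0,0,0.2],"rot":[0,0,0],"grip":1},
  {"linear":[0,0,0.29],"rot":[0,0,0],"grip":1},
  {"linear":[0.01,-0.1,0.29],"rot":[0,0,0],"grip":1},
  {"linear":[0.02,-0.22,0.29],"rot":[0,0,0],"grip":1},
  {"linear":[0.04,-0.36,0.29],"rot":[0,0,0],"grip":1},
  {"linear":[0.06,-0.5,0.29],"rot":[0,0,0],"grip":1},
  {"linear":[0.07,-0.64,0.29],"rot":[0,0,0],"grip":1},
  {"linear":[0.08,-0.78,0.29],"rot":[0,0,0],"grip":1},
  {"linear":[0.09,-0.88,0.29],"rot":[0,0,0],"grip":1},
  {"linear":[0.1,-0.95,0.29],"rot":[0,0,0],"grip":1},
  {"linear":[0.1,-0.98,0.29],"rot":[0,0,0],"grip":1},
  {"linear":[0.1,-0.98,0.29],"rot":[0,0,0],"grip":1},
])

```text
time: 14.75
ee_pos: [0.5194, -0.0574, 0.2604]
eef_rot: [-0.048, 0.999, 0.0, 0.0]
ft_force: [0.9, 0.7, -2.7]
width: 0.0272
```

```bash
cat >> h.py <<'E'
HQ=Ro.from_quat([.6872,.6935,-.1528,-.1535]);HP=np.array([.6078,-.2474,.1235])
AX=-HQ.as_matrix()[:,2]
E
python3 - <<'E'
from h import *
s=r.read_state();print(s["time"],s["ee_pos"],s["ft_force"],s["width"],AX)
delta((HP+AX*.095,HQ))
E
```

```text
14.75 [ 0.5194 -0.0574  0.2604] [ 0.8564  0.6602 -2.7065] 0.027196527242299245 [0.4229 0.001  0.9062]
lin [ 0.4284 -0.6329 -0.1694] rot [-0.1153  0.1053 -0.5184]
```

>>> apply_moves([
  {"linear":[0.05,-0.1,0],"rot":[-0.1153,0.1053,-0.5184],"grip":1},
  {"linear":[0.1,-0.2,0],"rot":[-0.1153,0.1053,-0.5184],"grip":1},
  {"linear":[0.15,-0.3,0],"rot":[-0.1153,0.1053,-0.5184],"grip":1},
  {"linear":[0.2,-0.36,0],"rot":[-0.1153,0.1053,-0.5184],"grip":1},
  {"linear":[0.25,-0.42,0],"rot":[-0.1153,0.1053,-0.5184],"grip":1},
  {"linear":[0.3,-0.48,0],"rot":[-0.1153,0.1053,-0.5184],"grip":1},
  {"linear":[0.34,-0.53,0],"rot":[-0.1153,0.1053,-0.5184],"grip":1},
  {"linear":[0.37,-0.57,0],"rot":[-0.1153,0.1053,-0.5184],"grip":1},
  {"linear":[0.4,-0.6,0],"rot":[-0.1153,0.1053,-0.5184],"grip":1},
  {"linear":[0.428,-0.62,-0.05],"rot":[-0.1153,0.1053,-0.5184],"grip":1},
  {"linear":[0.428,-0.633,-0.1],"rot":[-0.1153,0.1053,-0.5184],"grip":1},
  {"linear":[0.428,-0.633,-0.15],"rot":[-0.1153,0.1053,-0.5184],"grip":1},
  {"linear":[0.428,-0.633,-0.169],"rot":[-0.1153,0.1053,-0.5184],"grip":1},
  {"linear":[0.428,-0.633,-0.169],"rot":[-0.1153,0.1053,-0.5184],"grip":1},
  {"linear":[0.428,-0.633,-0.169],"rot":[-0.1153,0.1053,-0.5184],"grip":1},
  {"linear":[0.428,-0.633,-0.169],"rot":[-0.1153,0.1053,-0.5184],"grip":1},
  {"linear":[0.428,-0.633,-0.169],"rot":[-0.1153,0.1053,-0.5184],"grip":1},
  {"linear":[0.428,-0.633,-0.169],"rot":[-0.1153,0.1053,-0.5184],"grip":1},
])

```text
time: 16.55
ee_pos: [0.6481, -0.2464, 0.2104]
eef_rot: [0.686, 0.694, -0.152, -0.153]
ft_force: [0.2, 0.3, -2.7]
width: 0.0276
```

```bash
python3 - <<'E'
from h import *
s=r.read_state();print(s["time"],s["ee_pos"],s["ft_force"],s["width"],s["joint_vel"])
n=HQ.as_matrix()[:,1]
for d in(.06,.02,0):delta((HP+AX*d-n*.002,HQ))
delta((HP,HQ))
# check scraper pose in hand: expected grip-top corners vs detected
c=r.camera("scene");R=Ro.from_quat(s["eef_rot"]).as_matrix()
P=s["ee_pos"]+np.array([(a*.05,b*.014,-.028) for a,b in((1,1),(1,-1),(-1,-1),(-1,1))])@R.T
print(proj(c,P).round(1).tolist())
hsv=cv2.cvtColor(c["frame"],cv2.COLOR_RGB2HSV);m=cv2.inRange(hsv,(5,150,80),(14,255,255));m[:,260:]=0
k=max(cv2.findContours(m,0,2)[0],key=cv2.contourArea);print(cv2.boundingRect(k),cv2.approxPolyDP(k,2,True)[:,0].tolist())
E
```

```text
16.55 [ 0.6481 -0.2464  0.2104] [ 0.2041  0.3318 -2.7176] 0.027647407253060464 [ 0.0021  0.0056 -0.0006  0.0025 -0.001  -0.0003 -0.0018]
lin [-0.0557 -0.0031 -0.1055] rot [-0.0002  0.0004 -0.0007]
lin [-0.1121 -0.0032 -0.2263] rot [-0.0002  0.0004 -0.0007]
lin [-0.1403 -0.0033 -0.2867] rot [-0.0002  0.0004 -0.0007]
lin [-0.1343 -0.0032 -0.2895] rot [-0.0002  0.0004 -0.0007]
[[168.5, 179.5], [173.4, 160.0], [101.3, 154.8], [95.4, 173.9]]
(124, 159, 60, 38) [[124, 190], [183, 196], [183, 192], [180, 193], [172, 182], [173, 179], [176, 180], [172, 178], [175, 175], [171, 175], [170, 170], [175, 167], [173, 169], [176, 170], [170, 162], [138, 159], [140, 165], [137, 175], [148, 184], [148, 190], [131, 190], [126, 186]]
```

>>> apply_moves([
  {"linear":[-0.03,-0.003,-0.05],"rot":[0,0,0],"grip":1},
  {"linear":[-0.059,-0.003,-0.104],"rot":[0,0,0],"grip":1},
  {"linear":[-0.073,-0.003,-0.134],"rot":[0,0,0],"grip":1},
  {"linear":[-0.087,-0.003,-0.164],"rot":[0,0,0],"grip":1},
  {"linear":[-0.101,-0.003,-0.194],"rot":[0,0,0],"grip":1},
  {"linear":[-0.115,-0.003,-0.225],"rot":[0,0,0],"grip":1},
  {"linear":[-0.122,-0.003,-0.24],"rot":[0,0,0],"grip":1},
  {"linear":[-0.129,-0.003,-0.255],"rot":[0,0,0],"grip":1},
  {"linear":[-0.136,-0.003,-0.27],"rot":[0,0,0],"grip":1},
  {"linear":[-0.14,-0.003,-0.279],"rot":[0,0,0],"grip":1},
  {"linear":[-0.14,-0.003,-0.279],"rot":[0,0,0],"grip":1},
  {"linear":[-0.14,-0.003,-0.279],"rot":[0,0,0],"grip":1},
])

```text
time: 17.8
ee_pos: [0.6061, -0.2474, 0.1262]
eef_rot: [0.687, 0.694, -0.152, -0.153]
ft_force: [1.1, -0.1, -2.1]
width: 0.0277
```

```bash
python3 - <<'E'
from h import *
s=r.read_state();print(s["time"],s["ee_pos"],s["ft_force"],s["torque"],s["width"])
d=s["ee_pos"]-HP;print("along axis,n:",d@AX,d@HQ.as_matrix()[:,1],d[1]);delta((HP,HQ))
E
```

```text
17.8 [ 0.6061 -0.2474  0.1262] [ 1.1054 -0.1232 -2.063 ] [-0.0412 -0.7558  0.0053] 0.027706734422419825
along axis,n: 0.001677345713697922 -0.0026767198571187607 -1.5208438901237464e-05
lin [ 0.0057  0.0001 -0.0088] rot [-0.0002  0.0002 -0.0006]
```

Now the last 1.7 mm and over to the lower wall, then release and withdraw along the axis.

>>> apply_moves([
  {"linear":[0.003,0,-0.006],"rot":[0,0,0],"grip":1},
  {"linear":[0.005,0,-0.009],"rot":[0,0,0],"grip":1},
  {"linear":[0.005,0,-0.009],"rot":[0,0,0],"grip":1},
  {"linear":[0.005,0,-0.009],"rot":[0,0,0],"grip":1},
  {"linear":[0.005,0,-0.009],"rot":[0,0,0],"grip":1},
])

```text
time: 18.3
ee_pos: [0.6076, -0.2475, 0.1236]
eef_rot: [0.687, 0.694, -0.152, -0.153]
ft_force: [0.7, -0.4, 2.6]
width: 0.0276
```

>>> apply_moves([
  {"linear":[0,0,0],"rot":[0,0,0],"grip":-1},
  {"linear":[0,0,0],"rot":[0,0,0],"grip":-1},
  {"linear":[0,0,0],"rot":[0,0,0],"grip":-1},
  {"linear":[0,0,0],"rot":[0,0,0],"grip":-1},
  {"linear":[0,0,0],"rot":[0,0,0],"grip":-1},
  {"linear":[0,0,0],"rot":[0,0,0],"grip":-1},
  {"linear":[0,0,0],"rot":[0,0,0],"grip":-1},
])

```text
time: 19.0
ee_pos: [0.6075, -0.2474, 0.1233]
eef_rot: [0.687, 0.694, -0.153, -0.154]
ft_force: [0.8, -0.2, -0.8]
width: 0.0758
```

>>> apply_moves([
  {"linear":[0.02,0,0.045],"rot":[0,0,0],"grip":-1},
  {"linear":[0.06,0,0.12],"rot":[0,0,0],"grip":-1},
  {"linear":[0.1,0,0.21],"rot":[0,0,0],"grip":-1},
  {"linear":[0.133,0,0.285],"rot":[0,0,0],"grip":-1},
  {"linear":[0.133,0,0.285],"rot":[0,0,0],"grip":-1},
  {"linear":[0.133,0,0.285],"rot":[0,0,0],"grip":-1},
  {"linear":[0.1,0.3,0.285],"rot":[0,0,0],"grip":-1},
  {"linear":[0,0.6,0.35],"rot":[0,-0.1,0],"grip":-1},
  {"linear":[0,0.8,0.4],"rot":[0,-0.14,0],"grip":-1},
  {"linear":[0,0.8,0.4],"rot":[0,-0.14,0],"grip":-1},
  {"linear":[0,0.8,0.4],"rot":[0,-0.14,0],"grip":-1},
  {"linear":[0,0.8,0.4],"rot":[0,-0.14,0],"grip":-1},
  {"linear":[0,0.8,0.4],"rot":[0,-0.14,0],"grip":-1},
  {"linear":[0,0.8,0.4],"rot":[0,-0.14,0],"grip":-1},
  {"linear":[0,0.8,0.4],"rot":[0,-0.14,0],"grip":-1},
  {"linear":[0,0.8,0.4],"rot":[0,-0.14,0],"grip":-1},
  {"linear":[0,0.8,0.4],"rot":[0,-0.14,0],"grip":-1},
  {"linear":[0,0.8,0.4],"rot":[0,-0.14,0],"grip":-1},
  {"linear":[0,0.8,0.4],"rot":[0,-0.14,0],"grip":-1},
])

```text
time: 20.9
ee_pos: [0.6075, -0.0078, 0.2431]
eef_rot: [0.703, 0.711, 0.001, 0.002]
ft_force: [0.2, 0.7, -0.8]
width: 0.087
```

```bash
python3 - <<'E'
from h import *
s=r.read_state();print(s["time"],s["ee_pos"],s["ft_force"],s["joint_vel"],s["width"])
for n in("scene","top"):
    c=r.camera(n);f=c["frame"];o=cv2.imread(f"pics/{n}0.png")[:,:,::-1]
    for k,fr in(("before",o),("now",f)):
        h=cv2.cvtColor(np.ascontiguousarray(fr),cv2.COLOR_RGB2HSV);m=cv2.inRange(h,(5,190,110),(14,255,255))
        g=np.zeros_like(m)
        if n=="scene":g[180:235,125:215]=m[180:235,125:215]
        else:g[205:250,410:485]=m[205:250,410:485]
        print(n,k,cv2.boundingRect(g),np.count_nonzero(g))
    for t,z in(("chip0",.01),("handle",.08),("scraper",.04)):print(t,[(round(q["p"],2),np.round(q["location"]),onz(c,q["location"],z)) for q in r.spot_point(t,c)])
E
```

```text
20.9 [ 0.6075 -0.0078  0.2431] [ 0.194   0.7333 -0.8037] [-0.0037 -0.0049  0.0003 -0.0014 -0.0007  0.0009  0.    ] 0.08700660825999687
scene before (0, 0, 0, 0) 0
scene now (0, 0, 0, 0) 0
chip0 [(0.78, array([481., 228.]), array([0.48  , 0.2579, 0.01  ])), (0.65, array([474., 242.]), array([0.5164, 0.243 , 0.01  ])), (0.53, array([448., 203.]), array([0.4196, 0.2009, 0.01  ])), (0.51, array([457., 237.]), array([0.5082, 0.213 , 0.01  ]))]
handle [(0.24, array([509., 250.]), array([0.5933, 0.2743, 0.08  ]))]
scraper [(0.87, array([193., 223.]), array([ 0.565 , -0.2489,  0.04  ]))]
top before (425, 214, 50, 15) 108
top now (425, 214, 50, 15) 95
chip0 [(0.82, array([213., 277.]), array([0.5011, 0.2496, 0.01  ])), (0.72, array([233., 308.]), array([0.4317, 0.2048, 0.01  ])), (0.56, array([216., 267.]), array([0.5239, 0.244 , 0.01  ])), (0.51, array([232., 269.]), array([0.5194, 0.2079, 0.01  ]))]
handle []
scraper [(0.96, array([434., 246.]), array([ 0.5707, -0.2464,  0.04  ]))]
```

```bash
python3 -c "
from h import *
r.close_job()"
```

```text
the job is handed in; nothing more can be done
```

I took the scraper out of its holder and swept all four offcuts off the plate end into the bin in one pass. I then put the scraper back in its slot, let go, moved the arm clear and handed the job in at about 21 s of the 72 s.

**Offcuts:** my last check found all four in the bin in both cameras. While I still held the scraper I triangulated three of them at about 20 mm high, well under the rim. The fourth I saw only in the picture then, not triangulated. They looked settled, and one rests on another.

**Scraper:** its grip covers the same box in the top picture as before I took it out, and its origin is back within 1 px in the scene picture. I felt it bottom out in the slot with a few newtons of push-back before releasing. The same grip check on the scene picture found nothing in either picture, because its colour limits were wrong, so it confirms nothing.

**Knife handle:** after the sweep its measured position agreed with the start to within 1 mm in the scene camera. The top camera gave 7 mm, still inside the 10 mm limit, but that detection is noisy. In the final check the arm hid the handle, so I could not see it again. Nothing came near it after the sweep.

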